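# Seat a shelf divider in the drilling jig and snap the toggle clamp shut

### The job

Get the chipboard divider in the drilling jig ready for drilling: push it along the jig's base with the fingertips until it sits flush against both the long fence and the short end stop, then press the toggle clamp's handle down past centre so that it snaps shut with its rubber foot holding the divider there. The divider is only pushed, never picked up or tipped. Leave the tin, the tape measure, the drill and the stack of finished dividers where they stand.

Things in the scene. Friction and masses are not known exactly. Their poses are not given: they have to be found in the camera images.
- jig: Drilling jig, screwed to the bench: dark ply plate 200 x 320 mm (jig x, y), 18 mm thick. Origin on the bench; z up, x towards the long fence, y towards the clamp; plate spans x -100 to +100, y -165 to +155 mm. The toggle clamp stands on the plate behind the end stop, its handle and arm swinging in the plane jig x = +20 mm, the handle reaching out beyond the plate's +y end.
- fence (a point): Middle of the face of the long aluminium fence, at plate level: jig (75, -55, 18) mm; axes as the jig. The face looks to jig -x, runs from y = -150 to +40 mm, 26 mm high. Two steel drill-bush tabs 26 mm wide, at jig y = +5 and -85 mm, reach from the fence over the plate to jig x = +49 mm, undersides 26 mm above the plate.
- stop (a point): Middle of the face of the short aluminium end stop, at plate level: jig (22, 46, 18) mm; axes as the jig. The face looks to jig -y, runs from x = -28 to +72 mm, 14 mm high, 14 mm thick.
- jig_corner (a point): Inner corner where the planes of the fence face and the end-stop face meet, on the plate's top: jig (75, 46, 18) mm; axes as the jig.
- divider: Loose light chipboard board 120 x 160 x 16 mm (its x, y, z), 0.2 kg, lying flat on the jig's plate, a little askew, with a gap to fence and stop. Origin at the centre of its underside, z up; its +x edge belongs against the fence, its +y edge against the end stop. Fully seated its origin is at jig (15, -34, 18) mm with its axes along the jig's. It slides with 1 to 2.5 N.
- divider_corner (a point): The divider's corner that belongs in jig_corner: divider (60, 80, 0) mm, on its underside; axes as divider.
- handle_end (a point): Centre of the outer, rounded end of the clamp handle's black grip, a round bar 19 mm thick, 90 mm long, axis from handle_root to here. Open: it slopes up away from the board (to jig +y) at 52 degrees, this point at jig (20, 211, 162) mm. Snapped shut: it lies level, this point at jig (20, 210, 50) mm. In between it comes almost straight down, bulging a few mm outwards.
- handle_root (a point): The grip's inner end, on its axis, 73 mm from handle_end. Open: jig (20, 166, 104) mm; shut: jig (20, 137, 55) mm.
- clamp_handle (a joint): Angle of the handle against the clamp arm (rad): 0 open, 1.90 at dead centre, 2.00 snapped shut against its stop. A spring swings it open again from anywhere short of dead centre; past it, it holds itself shut. Pressing the outer half of the grip straight down takes up to about 11 N, partly sideways.
- clamp_arm (a joint): Angle of the steel clamp arm (rad): 0 open (it stands up at 62 degrees over the end stop, its tip 152 mm above the bench), about 1.04 down level over the board. It is driven by the handle through a link.
- clamp_foot: The rubber foot, 18 mm in diameter, under the clamp arm's end, sprung 7 mm along its spindle. Origin at the centre of its underside. Shut, it presses at jig x = +20, y = -20 mm on the divider's top with about 8 N. Open, it hangs at about jig x = +20, y = +18, z = 126 mm.
- tin: Bystander: open steel tin, 74 mm across, 100 mm tall, behind the fence. Origin at the centre of its underside.
- tape: Bystander: grey tape measure standing on edge, 62 x 32 x 60 mm, on the robot's side of the jig. Origin at the centre of its underside.
- drill: Bystander: grey and black cordless drill standing on its battery, 195 mm tall, beyond the handle end of the jig. Origin at the centre of the battery's underside; its nose reaches 170 mm along its -y.
- stack: Bystander: three finished dividers stacked, 120 x 160 x 48 mm, beyond the end of the jig away from the clamp. Origin at the centre of its underside.
Not all that is in view belongs to the job. Of the things shaped like the divider, the wooden one is meant.

How it is judged:
On the way, in this order (a step that is already met when the one before it is completed fails the run):
1. the divider sits flush against the fence and the end stop while the clamp is still open (x of divider_corner in the frame of jig_corner above -0.003 m and y of divider_corner in the frame of jig_corner above -0.003 m and z of divider_corner in the frame of jig_corner below 0.003 m and angle between the x axis of divider and the x axis of jig, either way round below 0.02 rad and value of joint clamp_handle below 1 rad), for 0.2 s.
2. the clamp handle is past dead centre and snapped shut, its foot pressing on the seated divider (x of divider_corner in the frame of jig_corner above -0.003 m and y of divider_corner in the frame of jig_corner above -0.003 m and z of divider_corner in the frame of jig_corner below 0.003 m and angle between the x axis of divider and the x axis of jig, either way round below 0.02 rad and value of joint clamp_handle above 1.95 rad and contact force between clamp_foot and divider above 3 N), for 0.2 s.
At the end, for the whole second after the job is handed in: The divider lies flat on the jig with its corner within 3 mm of the fence face and 3 mm of the end-stop face and its edges within 0.02 rad of the jig's; the clamp handle is past dead centre (joint above 1.95 rad) and the rubber foot presses on the divider with more than 3 N; all at rest (all of step 2 and linear speed of divider below 0.01 m/s); the robot touches nothing.
It fails at once if the divider is lifted (more than 8 mm) or tipped (more than 0.1 rad) (z of divider_corner in the frame of jig_corner above 0.008 m or z of divider in the frame of jig above 0.026 m or angle between divider's own z axis and vertical above 0.1 rad).
It fails at once if the tin is moved more than 20 mm or knocked over (distance of tin from where it was at the start of the episode above 0.02 m or angle between tin's own z axis and vertical above 0.3 rad).
It fails at once if the tape measure is moved more than 20 mm or knocked over (distance of tape from where it was at the start of the episode above 0.02 m or angle between tape's own z axis and vertical above 0.3 rad).
It fails at once if the cordless drill is moved more than 20 mm or knocked over (distance of drill from where it was at the start of the episode above 0.02 m or angle between drill's own z axis and vertical above 0.3 rad).
It fails at once if the stack of finished dividers is moved more than 20 mm or knocked over (distance of stack from where it was at the start of the episode above 0.02 m or angle between stack's own z axis and vertical above 0.3 rad).
It also fails if it takes over 67 s, if anything falls off the work surface, if the arm or the gripper's body presses on something with over 40 N, if the wrist force passes 120 N, or if a joint passes its speed limit or range.

### The arm

A 6-joint arm with a two-finger parallel gripper is mounted at the origin on the work surface. World frame = base frame: x ahead of the robot, y to its left, z up, the work surface at z = 0. Lengths are in m, angles in rad, forces in N, time in s.
With the tool pointing down it reaches from about 0.425 to 0.95 m from the base axis. Payload 3.5 kg.
Tool frame: the origin (TCP) lies between the finger pads; the fingertips stand 14 mm ahead of it and the grasp point (between the pads) lies 5 mm behind it (ctrl.tip_extent is the distance from the TCP to the fingertips, in m); x points along the fingers, z is the direction in which the jaws open and shut, and the axes are right-handed (so a half turn about x gives the same grasp; the last joint's range is limited). The gripper opens to 85 mm and grips with 20 to 120 N. Pads are 22 mm wide; open, the fingers measure 114 mm over their backs; the gripper's body (76 mm by 85 mm) begins 54 mm behind the grasp point. The pads swing forward as they close: fully open they stand 13 mm farther back than shut.
Start: joints at [-1.424, 0.286, 1.577, -0, 1.279, -0.15], TCP at [0.197, -0.645, 0.245] pointing down, gripper open.
Joint ranges: [-2.77, 2.77], [-0.9, 2.22], [0.21, 2.48], [-1.53, 4.67], [0.24, 2.81], [-2.84, 2.84]. Speed limits (rad/s): [2.79, 2.79, 3.14, 3.14, 3.14, 3.14].

### API

Orientations are given as a unit quaternion [x, y, z, w].
In Python, from plant import ctrl gives the robot as it stands.
- The arm moves only by the tool move_arm, never from a script. Its argument "commands" is one flat list of numbers, 4 for each row, row after row: the shift along the tool's x, y, z in units of 25 mm (1.0 is 25 mm), then the turn about the tool's x in units of 5 degrees (1.0 is 5 degrees). A call has 1 to 20 rows; each row shifts and turns the commanded pose from where the row before left it, along the tool's axes as they then stand; what a row does not reach is not made up. A row lasts 1/8 s, in which the tool goes at most 62.5 mm and 10.7 degrees, less where a joint would pass 70% of its speed; a pose out of reach is approached as far as the arm can. A call is refused whole if a number of a shift passes 1 or a number of a turn 1, either way. A call with a gripper value outside its range is refused whole. "jaw" is the finger opening in mm, from 0 to 85.4, set as the call begins (left out, the last holds). The fingers move at their own pace and stop on an object; "force" is the grip in N (left out, the last holds). Time passes only in rows, so rows that do not move let the fingers close. It gives the time, the measured TCP pose, the force and the opening at its end, in the units of the state.
- ctrl.get_state(): the state, without advancing time (a new reading comes with each control period).
- ctrl.read_camera(name): name is "side" or "top"; returns the picture (420x560x3 uint8, red, green, blue); there is no depth.
- ctrl.get_calibration(name): a dict with "camera_matrix" (3x3 intrinsics, pixels), "camera_from_world" (4x4, takes a point from world to camera coordinates). Camera axes: x right, y down, z forward; pixel columns grow to the right and rows downward; lengths in m; the calibration is good to about 2 mm. A picture is of the moment at which its call begins. get_calibration takes no time and is no camera call.
- ctrl.sign_off(): hands the job in, once; it reports no verdict.
The state is a dict: "time": time; "qpos": joint angles; "dq": joint speeds; "joint_efforts": joint torques, N m; "eef_pos": TCP position; "tcp_rot": TCP orientation; "contact_force": force on the tool from outside, world axes, zero at the start; "wrist_torque": the same for the moment, N m; "opening": opening from 0.0 (shut) to 1.0 (fully open).
Only numpy, scipy, OpenCV 4.12 (cv2) and the standard library are available. Lean on these libraries where they do the work, as an engineer would, in place of code of your own. Each camera call takes 0.05 s, during which the arm holds its last target.

## Working session

There is one attempt and no reset: what is moved stays moved. The work goes in short steps, Python scripts to look and compute and a tool call to move; the robot and the scene stay as the last step left them, time stands still between calls to the robot, and variables do not carry over. Pictures are saved under pics/ and viewed, and the job is handed in when it is done.

Besides the shell and the picture viewer there is one more tool, called as name(argument=value, ...) on one line, values as JSON. move_arm: Moves the arm, as the interface text tells. Its arguments: {"type":"object","properties":{"commands":{"type":"array"},"jaw":{"type":"number"},"force":{"type":"number"}},"required":["commands"]}

```bash
mkdir -p pics; ls; python3 - <<'E'
from plant import ctrl
import cv2,numpy as np
print(ctrl.get_state())
for n in("side","top"):
    im=ctrl.read_camera(n); cv2.imwrite(f"pics/{n}0.png",im[:,:,::-1])
    c=ctrl.get_calibration(n); print(n,np.round(c["camera_matrix"],1).tolist(),np.round(c["camera_from_world"],4).tolist())
E
```

```text
pics
{'time': 0.0, 'qpos': array([-1.42399153e+00,  2.87204558e-01,  1.57817309e+00,  4.01197331e-05,
        1.27859404e+00, -1.50020324e-01]), 'dq': array([-0.00038037,  0.0002634 , -0.00134933,  0.0016777 , -0.00143933,
       -0.00053967]), 'joint_efforts': array([-2.27990249e-04, -4.05978191e+01, -2.92627519e+01, -1.63206187e-04,
        5.85712987e-03,  1.40582564e-06]), 'eef_pos': array([ 0.19736003, -0.64485469,  0.24392332]), 'tcp_rot': array([ 0.42117766,  0.56901904, -0.41996706,  0.56785067]), 'contact_force': array([-0.63369473,  0.44627962,  0.34294848]), 'wrist_torque': array([ 0.01746722,  0.04071828, -0.02512983]), 'opening': 0.99945903123443}
side [[449.4, 0.0, 277.8], [0.0, 449.4, 205.0], [0.0, 0.0, 1.0]] [[-0.8345, -0.551, 0.0086, 0.4628], [-0.2872, 0.4215, -0.8602, 0.2874], [0.4703, -0.7203, -0.5099, 0.9543], [0.0, 0.0, 0.0, 1.0]]
top [[483.0, 0.0, 286.6], [0.0, 483.0, 212.1], [0.0, 0.0, 1.0]] [[-0.0146, -0.9998, 0.0127, -0.0284], [-0.9973, 0.0136, -0.0722, 0.5906], [0.072, -0.0137, -0.9973, 1.4296], [0.0, 0.0, 0.0, 1.0]]
```

View pics/side0.png

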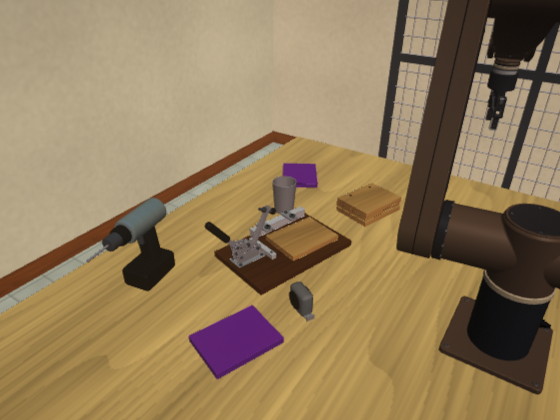

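View pics/top0.png

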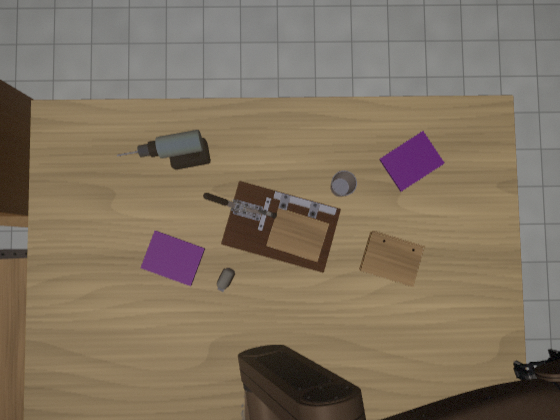

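```bash
python3 - <<'E'
import cv2
a=cv2.imread("pics/top0.png")[170:285,195:355]; cv2.imwrite("pics/topc.png",cv2.resize(a,None,fx=5,fy=5,interpolation=cv2.INTER_CUBIC))
a=cv2.imread("pics/side0.png")[165:295,195:360]; cv2.imwrite("pics/sidec.png",cv2.resize(a,None,fx=4.6,fy=4.6,interpolation=cv2.INTER_CUBIC))
E
```

```text
(no output)
```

View pics/topc.png

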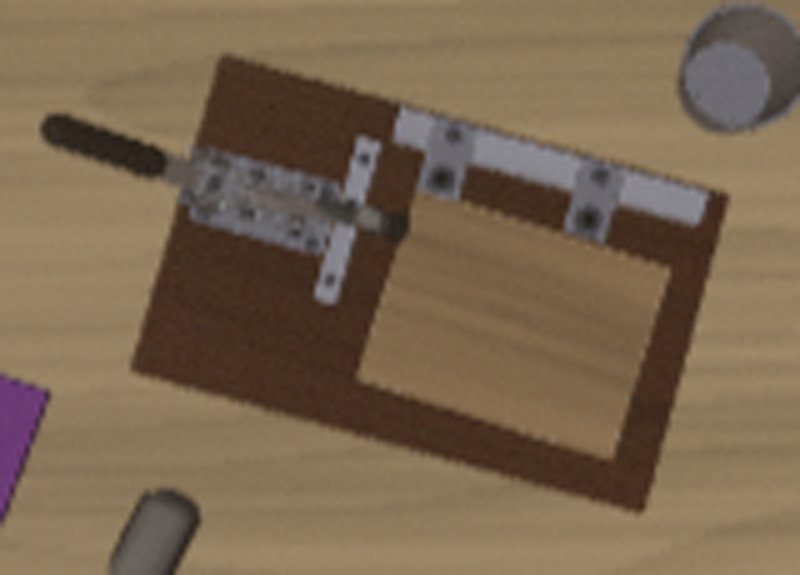

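View pics/sidec.png

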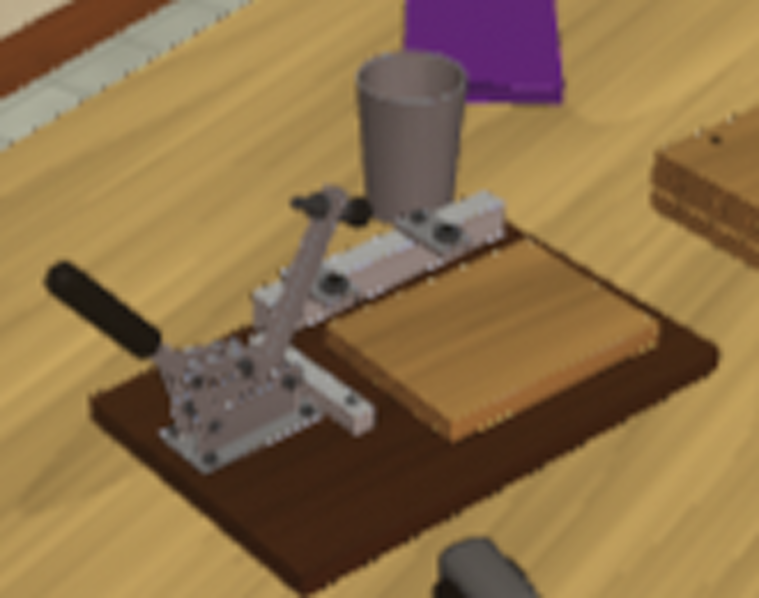

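```bash
cat > h.py <<'E'
import numpy as np,cv2,json
from plant import ctrl
from scipy.optimize import least_squares
def proj(n,P):
    c=ctrl.get_calibration(n);T=np.array(c["camera_from_world"]);K=np.array(c["camera_matrix"])
    P=np.atleast_2d(P)@T[:3,:3].T+T[:3,3]; q=P@K.T; return q[:,:2]/q[:,2:]
def R(a): return np.array([[np.cos(a),-np.sin(a)],[np.sin(a),np.cos(a)]])
def body(p,L):
    L=np.atleast_2d(np.array(L,float)); o=L.copy(); o[:,:2]=L[:,:2]@R(p[2]).T+p[:2]; return o
def fit(obs,p0):
    # obs: list (cam, local xyz m (z absolute), pix)
    def f(p): return np.concatenate([(proj(c,body(p,l))[0]-u) for c,l,u in obs])
    r=least_squares(f,p0,loss='soft_l1'); return r.x,r.fun.reshape(-1,2)
tc=lambda u:(np.array(u)+.5)/5-.5+[195,170]
sc=lambda u:(np.array(u)+.5)/4.6-.5+[195,165]
E
cat > f1.py <<'E'
from h import *
z=.018
pl=[("top",(.1,.155,z),tc((220,55))),("top",(.1,-.165,z),tc((727,193))),("top",(-.1,-.165,z),tc((642,512))),("top",(-.1,.155,z),tc((133,370)))]
ps=[("side",(.1,.155,z),sc((92,400))),("side",(-.1,-.165,z),sc((718,352))),("side",(-.1,.155,z),sc((303,578)))]
p0=[.55,0,-.3]
for o in(pl,ps,pl+ps):
    b=min((fit(o,[.55,0,a]) for a in(-2,-1,0,1,2,3)),key=lambda t:abs(t[1]).sum()); print(np.round(b[0],4),np.round(b[1],1).tolist())
zt=.034
dt=[("top",(-.06,.08,zt),tc((357,380))),("top",(-.06,-.08,zt),tc((614,459))),("top",(.06,-.08,zt),tc((670,268)))]
ds=[("side",(-.06,.08,zt),sc((452,424))),("side",(-.06,-.08,zt),sc((658,330))),("side",(.06,-.08,zt),sc((527,238)))]
for o in(dt,ds,dt+ds):
    d=fit(o,b[0]); print(np.round(d[0],4),np.round(d[1],1).tolist())
    rel=R(-b[0][2])@(d[0][:2]-b[0][:2]); print("rel",rel,d[0][2]-b[0][2])
E
python3 f1.py
```

```text
[ 0.5503 -0.0136 -0.2823] [[-0.2, -0.6], [0.6, -0.2], [0.4, 0.4], [-1.0, 0.3]]Traceback (most recent call last):
  File "f1.py", line 7, in <module>
    b=min((fit(o,[.55,0,a]) for a in(-2,-1,0,1,2,3)),key=lambda t:abs(t[1]).sum()); print(np.round(b[0],4),np.round(b[1],1).tolist())
  File "f1.py", line 7, in <genexpr>
    b=min((fit(o,[.55,0,a]) for a in(-2,-1,0,1,2,3)),key=lambda t:abs(t[1]).sum()); print(np.round(b[0],4),np.round(b[1],1).tolist())
           ~~~^^^^^^^^^^^^^
  File "h.py", line 13, in fit
    r=least_squares(f,p0,loss='soft_l1'); return r.x,r.fun.reshape(-1,2)
    return func(*args, **kwargs)
    result = trf(vector_fun.fun, vector_fun.jac, x0, f0, J0, lb, ub, ftol, xtol,
                 gtol, max_nfev, x_scale, loss_function, tr_solver,
                 tr_options.copy(), verbose, callback=callback_wrapped)
    return trf_no_bounds(
        fun, jac, x0, f0, J0, ftol, xtol, gtol, max_nfev, x_scale,
        loss_function, tr_solver, tr_options, verbose, callback=callback)
    J = jac(x)
    self._update_jac()
    ~~~~~~~~~~~~~~~~^^
    self.J = self.jac_wrapped(xp
[... 602 characters left out ...]
al in f_evals]
                                    ^^^^^^^
    f = np.atleast_1d(self.fun(x, *self.args, **self.kwargs))
                      ~~~~~~~~^^^^^^^^^^^^^^^^^^^^^^^^^^^^^^
    return np.atleast_1d(self.fun(x))
                         ~~~~~~~~^^^
    return self.f(x, *self.args, **self.kwargs)
           ~~~~~~^^^^^^^^^^^^^^^^^^^^^^^^^^^^^^
  File "h.py", line 12, in f
    def f(p): return np.concatenate([(proj(c,body(p,l))[0]-u) for c,l,u in obs])
                                      ~~~~^^^^^^^^^^^^^
  File "h.py", line 5, in proj
    c=ctrl.get_calibration(n);T=np.array(c["camera_from_world"]);K=np.array(c["camera_matrix"])
ValueError: time passes only in moves, steps and waits
```

```bash
sed -i 's/^def proj/CAL={n:ctrl.get_calibration(n) for n in("side","top")}\ndef proj/; s/c=ctrl.get_calibration(n);T/c=CAL[n];T/' h.py; sed -i 's/\[.55,0,a\]) for a in(-2,-1,0,1,2,3)/[.55,0,a]) for a in(-.3,)/' f1.py; python3 f1.py
```

```text
[ 0.5503 -0.0136 -0.2823] [[-0.2, -0.6], [0.6, -0.2], [0.4, 0.4], [-1.0, 0.3]]
[ 0.5451 -0.0092 -0.2853] [[-1.1, -0.2], [1.2, -0.6], [0.0, 0.3]]
[ 0.5489 -0.0126 -0.2799] [[-0.6, -0.0], [0.2, 0.1], [0.2, 0.7], [-1.2, 1.0], [-1.4, -1.1], [0.4, -1.9], [-0.1, -1.0]]
[ 0.5227 -0.0678 -0.3123] [[-0.3, 0.1], [-0.1, 0.2], [0.4, -0.3]]
rel [-0.00997771 -0.06022807] -0.03232930199581724
[ 0.5186 -0.0619 -0.3322] [[-0.3, 0.2], [0.4, -0.8], [-0.0, 0.4]]
rel [-0.01553251 -0.05576746] -0.05225733194118426
[ 0.5217 -0.0667 -0.3202] [[-0.8, 0.2], [-0.6, 0.7], [0.1, 0.3], [0.1, -1.1], [0.1, -2.2], [-0.5, -0.7]]
rel [-0.01121278 -0.05951791] -0.04023708544479698
```

```bash
cat >> h.py <<'E'
J=np.array([.5503,-.0136,-.2823])
def unproj(n,u,z):
    c=CAL[n];T=np.array(c["camera_from_world"]);K=np.array(c["camera_matrix"])
    d=T[:3,:3].T@np.linalg.inv(K)@np.array([u[0],u[1],1]); o=-T[:3,:3].T@T[:3,3]
    return o+d*(z-o[2])/d[2]
def tojig(p): return R(-J[2])@(np.array(p)[:2]-J[:2])
E
python3 - <<'E'
from h import *
from scipy.spatial.transform import Rotation as Ro
print(ctrl.tip_extent)
s=ctrl.get_state(); print(np.round(Ro.from_quat(s["tcp_rot"]).as_matrix(),3).tolist())
for nm,u,z in [("tin bottom",(341.,187),0),("tin rim",(344,183),.1),("tape",(226,279),.06),("drill top rear",(201,140),.18),("drill top near",(203,154),.18),("drillnose",(155,152),.18),("batt corner near",(209,162),.06),("batt nearleft",(175,168),.06),("stack near",(361,254),.048),("handle end",tc((52,128)),.162),("handle root",tc((160,162)),.104)]:
    p=unproj("top",u,z); print(nm,np.round(p[:2],3),"jig",np.round(tojig(p),3))
# overlay
L=lambda p,pts:body(p,pts)
for n,cr,f in(("top",(170,285,195,355),5),("side",(165,295,195,360),4.6)):
    im=cv2.imread(f"pics/{n}0.png")[cr[0]:cr[1],cr[2]:cr[3]]; im=cv2.resize(im,None,fx=f,fy=f,interpolation=cv2.INTER_CUBIC)
    def draw(pts,col,p=J):
        q=(proj(n,body(p,np.array(pts)/1000.))-[cr[2],cr[0]]+.5)*f-.5
        cv2.polylines(im,[np.round(q).astype(int)],False,col,1)
    draw([(100,155,18),(100,-165,18),(-100,-165,18),(-100,155,18),(100,155,18)],(0,255,0))
    draw([(75,40,44),(75,-150,44)],(255,255,0)); draw([(75,40,18),(75,-150,18)],(255,0,255))
    draw([(-28,46,32),(72,46,32),(72,60,32),(-28,60,32),(-28,46,32)],(0,255,255))
    draw([(20,211,162),(20,166,104)],(0,0,255))
    d=[.5227,-.0678,-.3123]
    draw([(60,80,34),(60,-80,34),(-60,-80,34),(-60,80,34),(60,80,34)],(255,0,0),d)
    cv2.imwrite(f"pics/{n}ov.png",im)
E
```

```text
0.014
[[-0.0, 0.956, 0.292], [0.002, 0.292, -0.956], [-1.0, 0.0, -0.002]]
tin bottom [ 0.666 -0.205] jig [ 0.165 -0.151]
tin rim [ 0.665 -0.201] jig [ 0.163 -0.148]
tape [0.396 0.142] jig [-0.192  0.106]
drill top rear [0.777 0.194] jig [0.16  0.262]
drill top near [0.739 0.188] jig [0.125 0.246]
drillnose [0.746 0.317] jig [0.095 0.372]
batt corner near [0.738 0.19 ] jig [0.124 0.248]
batt nearleft [0.721 0.289] jig [0.08  0.339]
stack near [ 0.462 -0.253] jig [-0.018 -0.255]
handle end [0.629 0.186] jig [0.02  0.214]
handle root [0.615 0.134] jig [0.021 0.16 ]
```

View pics/topov.png

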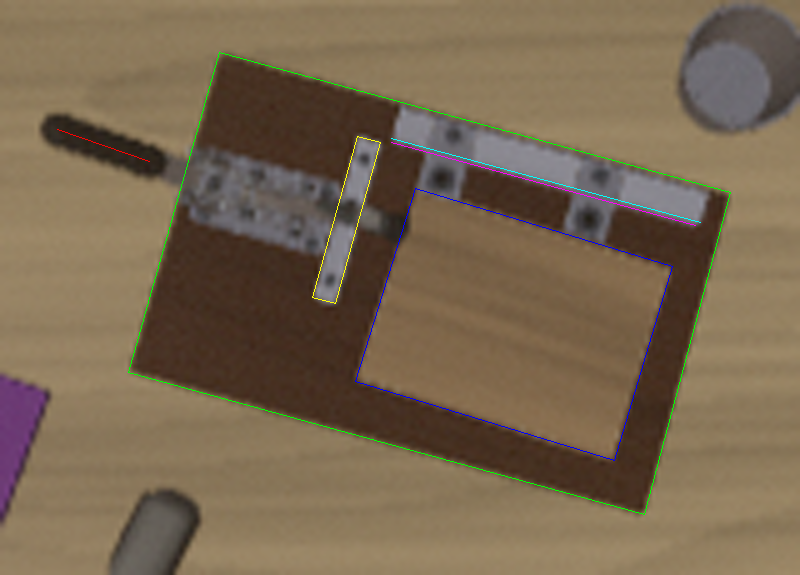

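View pics/sideov.png

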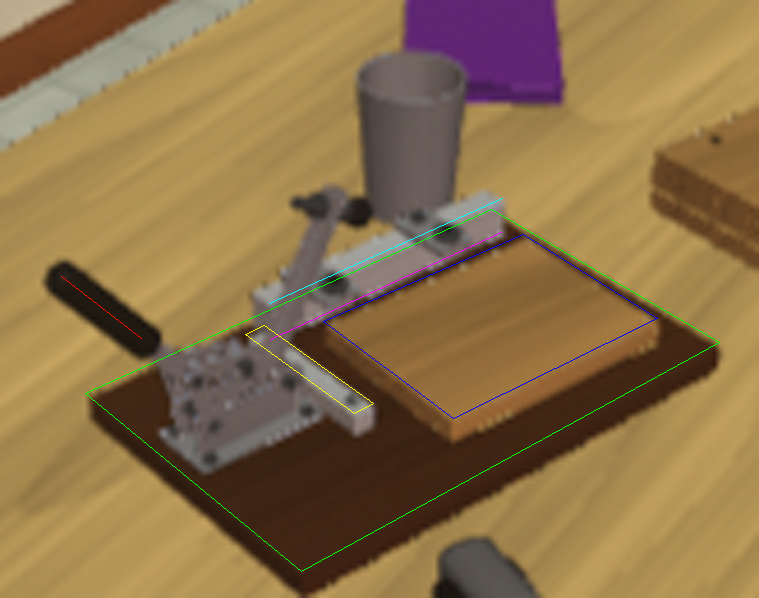

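move_arm(commands=[0.5,0,0,1,0.5,0,0,1,0.5,0,0,1,0.5,0,0,1,0.5,0,0,1,0.5,0,0,1,0.5,0,0,0.63,0,0.1,-1,0,0,0.1,-1,0,0,0.1,-1,0,0,0.1,-1,0,0,0.1,-1,0,0,0.1,-1,0,0,0.1,-1,0,0,0.1,-1,0,0,0.1,-1,0,0,0.1,-1,0,0,0.1,-1,0,0,0.1,-1,0,0,0.1,-1,0], jaw=50)

```text
time: 2.6
eef_pos: [0.3196, -0.3407, 0.1579]
tcp_rot: [-0.565, -0.425, 0.565, -0.425]
contact_force: [1.0, -0.3, -0.7]
opening: 0.588
```

move_arm(commands=[0,0.1,-1,0,0,0.1,-1,0,0,0.1,-1,0,0,0.1,-1,0,0,0.1,-1,0,0,0.1,-1,0,0,0.1,-1,0,0,0.1,-1,0,0.5,0.1,-1,0,0.5,0.1,-1,0,0.5,0.1,-1,0,0.5,0.1,-1,0,0.5,0.0,-0.9,0,0.5,0,0,0,0,0,0,0])

```text
time: 4.47
eef_pos: [0.4365, -0.0406, 0.0818]
tcp_rot: [-0.565, -0.426, 0.566, -0.424]
contact_force: [0.1, -0.9, -0.0]
opening: 0.585
```

```bash
cat > look.py <<'E'
import sys
from h import *
from scipy.spatial.transform import Rotation as Ro
k=sys.argv[1]; s=ctrl.get_state(); p=s["eef_pos"]; M=Ro.from_quat(s["tcp_rot"]).as_matrix()
print("t",s["time"],"tcp",np.round(p,4),"jig",np.round(tojig(p),4),"yaw_y-jig",np.arctan2(M[1,1],M[0,1])-J[2],"F",np.round(s["contact_force"],1),"tip",ctrl.tip_extent,"op",s["opening"])
for n,cr,f in(("top",(165,285,195,355),5),("side",(145,295,195,360),4)):
    im=ctrl.read_camera(n)[:,:,::-1].copy(); cv2.imwrite(f"pics/{n}{k}.png",im)
    c=cv2.resize(im[cr[0]:cr[1],cr[2]:cr[3]],None,fx=f,fy=f,interpolation=cv2.INTER_CUBIC); cv2.imwrite(f"pics/{n}{k}c.png",c)
E
python3 look.py 1
```

```text
t 4.475 tcp [ 0.4365 -0.0406  0.0818] jig [-0.1018 -0.0576] yaw_y-jig 0.0010388184631648367 F [ 0.1 -0.9 -0. ] tip 0.014 op 0.5849096738714328
```

View pics/side1c.png

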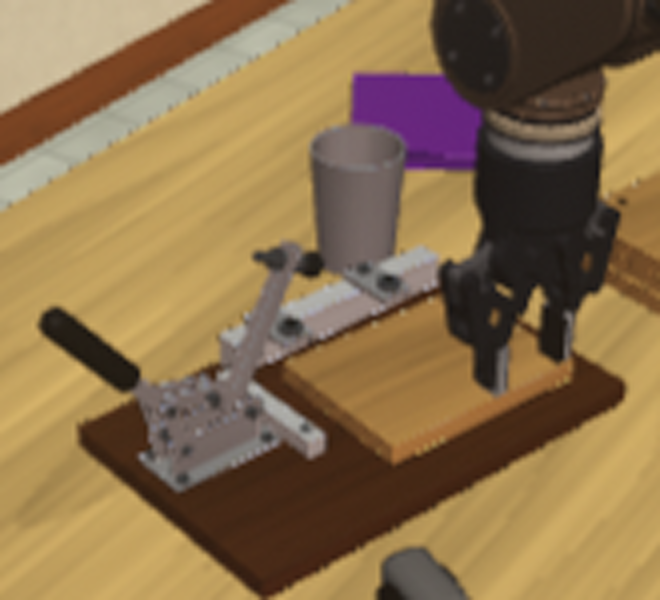

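View pics/top1c.png

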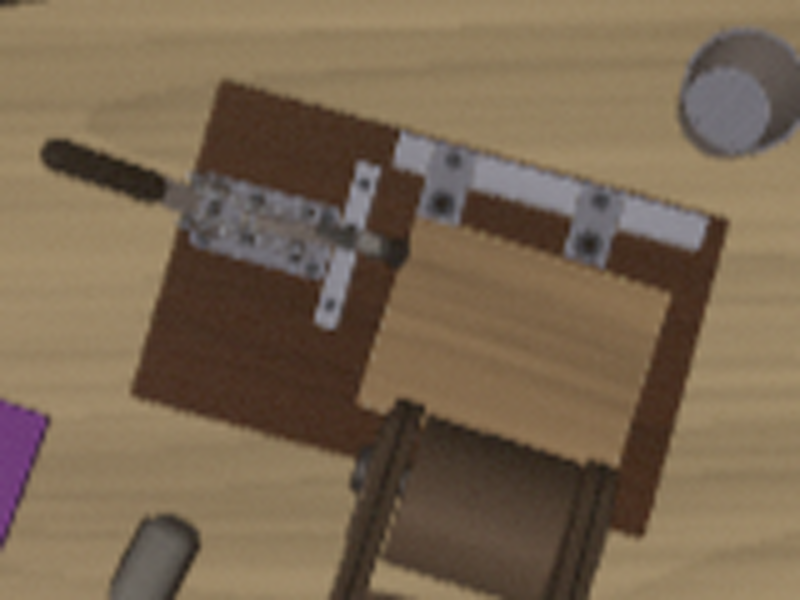

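```bash
python3 - <<'E'
from h import *
for z in(.081,.068,.055):
    for y in(-.0576+.026,-.0576+.037,-.0576-.026,-.0576-.037):
        q=proj("side",body(J,[(-.1018-.011,y,z),(-.1018+.011,y,z)])); print(z,round(y,3),np.round((q-[195,145]+.5)*4).tolist())
E
```

```text
0.081 -0.032 [[507.0, 383.0], [482.0, 367.0]]
0.081 -0.021 [[495.0, 389.0], [470.0, 374.0]]
0.081 -0.084 [[564.0, 353.0], [540.0, 338.0]]
0.081 -0.095 [[576.0, 347.0], [551.0, 332.0]]
0.068 -0.032 [[506.0, 400.0], [481.0, 384.0]]
0.068 -0.021 [[493.0, 406.0], [469.0, 391.0]]
0.068 -0.084 [[563.0, 370.0], [538.0, 355.0]]
0.068 -0.095 [[574.0, 363.0], [550.0, 349.0]]
0.055 -0.032 [[505.0, 416.0], [480.0, 401.0]]
0.055 -0.021 [[492.0, 423.0], [468.0, 407.0]]
0.055 -0.084 [[561.0, 386.0], [537.0, 371.0]]
0.055 -0.095 [[573.0, 380.0], [549.0, 365.0]]
```

move_arm(commands=[0.6,0,0,0,0.6,0,0,0,0.5,0,0,0,0.1,0,0,0,0.1,0,0,0,0,0,0,0,0,0,0,0])

```text
time: 5.45
eef_pos: [0.4379, -0.041, 0.0357]
tcp_rot: [0.565, 0.425, -0.565, 0.425]
contact_force: [-0.4, 0.4, -0.3]
opening: 0.584
```

```bash
python3 look.py 2
```

```text
t 5.45 tcp [ 0.4379 -0.041   0.0357] jig [-0.1003 -0.0576] yaw_y-jig 0.0006629866331929746 F [-0.4  0.4 -0.3] tip 0.014 op 0.5837090903746291
```

View pics/side2c.png

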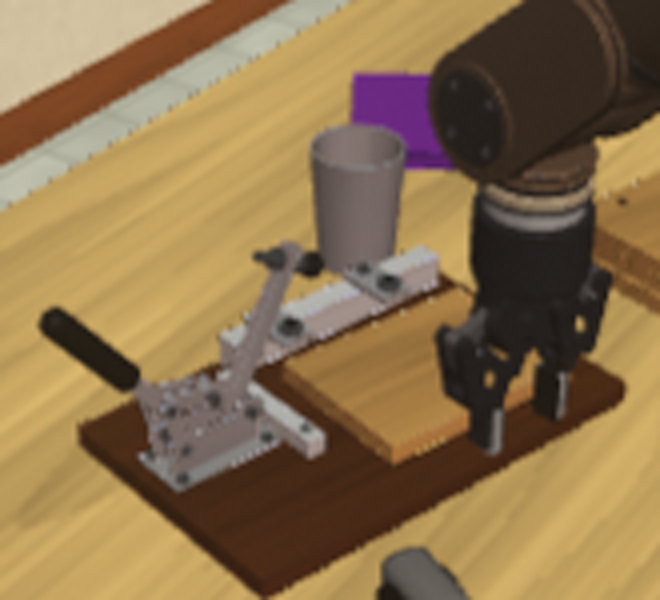

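move_arm(commands=[0.1,0,0,0,0.1,0,0,0,0,0.1,0,0,0,0.2,0,0,0,0.2,0,0,0,0.1,0,0,0,0.1,0,0,0,0.1,0,0,0,0.1,0,0,0,0.1,0,0,0,0.1,0,0,0,0.1,0,0,0,0.1,0,0,0,0,0,0])

```text
time: 7.3
eef_pos: [0.4693, -0.0501, 0.0305]
tcp_rot: [0.565, 0.425, -0.565, 0.425]
contact_force: [-0.0, 0.4, 0.2]
opening: 0.586
```

```bash
python3 look.py 3
```

```text
t 7.3 tcp [ 0.4693 -0.0501  0.0305] jig [-0.0677 -0.0576] yaw_y-jig 0.0004944909522869301 F [-0.   0.4  0.2] tip 0.014 op 0.5857460106431343
```

View pics/side3c.png

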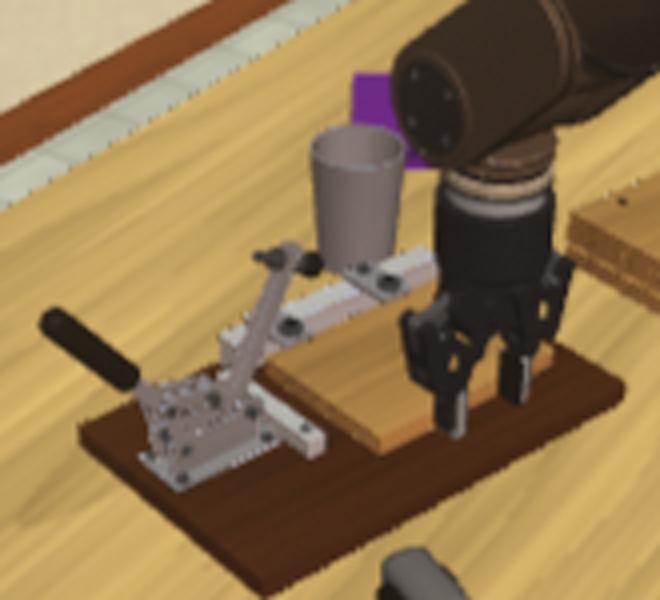

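View pics/top3c.png

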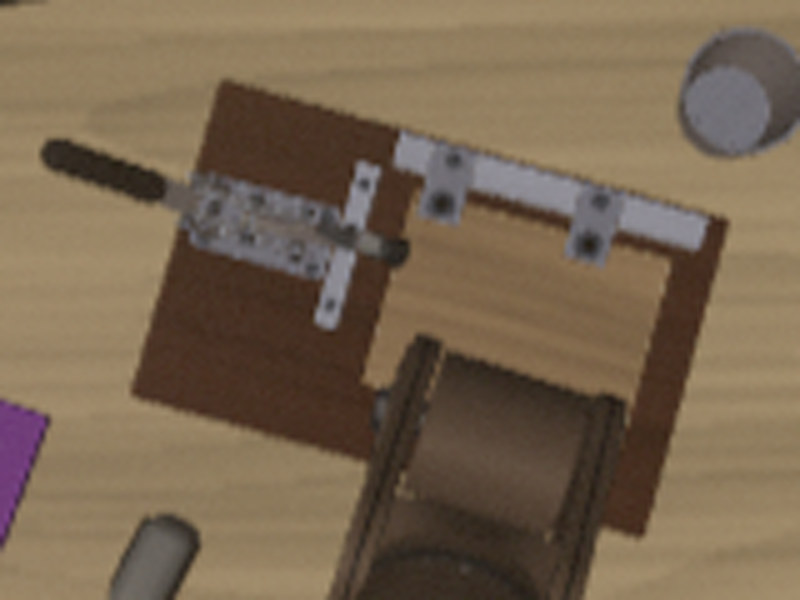

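move_arm(commands=[0,0.05,0,0,0,0.05,0,0,0,0.05,0,0,0,0.05,0,0,0,0.05,0,0,0,0.05,0,0])

```text
time: 8.15
eef_pos: [0.476, -0.052, 0.0303]
tcp_rot: [-0.565, -0.425, 0.565, -0.425]
contact_force: [-2.0, 1.1, 2.3]
opening: 0.583
```

move_arm(commands=[0,0.05,0,0,0,0.05,0,0])

```text
time: 8.4
eef_pos: [0.4784, -0.0527, 0.0303]
tcp_rot: [-0.565, -0.425, 0.565, -0.425]
contact_force: [-2.1, 0.3, 1.2]
opening: 0.586
```

move_arm(commands=[0,0.04,0,0,0,0.04,0,0])

```text
time: 8.65
eef_pos: [0.4785, -0.0527, 0.0298]
tcp_rot: [-0.564, -0.426, 0.566, -0.423]
contact_force: [-6.8, 2.5, 4.2]
opening: 0.586
```

move_arm(commands=[0,0.04,0,0])

```text
time: 8.78
eef_pos: [0.4786, -0.0526, 0.0296]
tcp_rot: [-0.564, -0.427, 0.567, -0.422]
contact_force: [-9.7, 2.1, 6.7]
opening: 0.583
```

```bash
python3 look.py 4
```

```text
t 8.775 tcp [ 0.4786 -0.0526  0.0296] jig [-0.058  -0.0575] yaw_y-jig 0.00021670858885375344 F [-9.7  2.1  6.7] tip 0.014 op 0.5826320261204659
```

View pics/top4c.png

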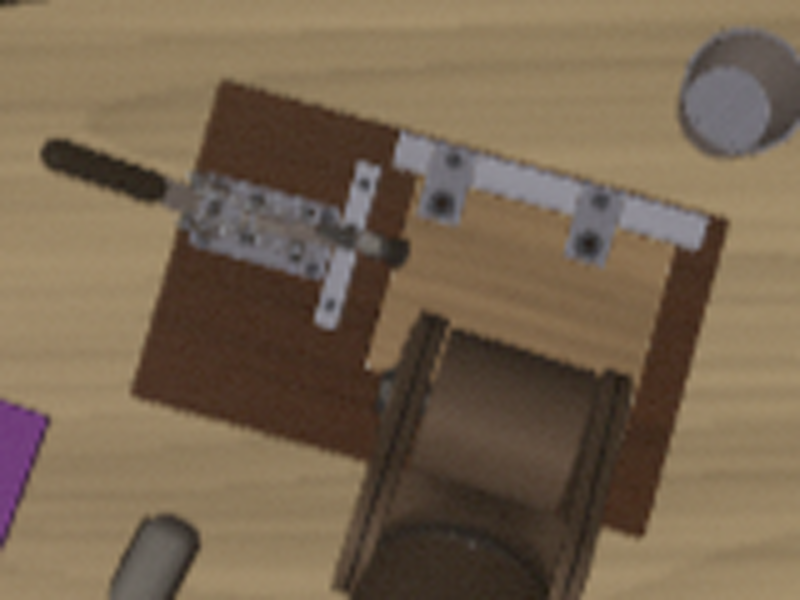

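move_arm(commands=[0,-0.2,0,0,-0.8,-0.1,0,0,-0.8,0,0,0,-0.8,0,0,0,0,0.62,0.92,0,0,0.62,0.92,0,0,0.62,0.92,0,0,0.62,0.92,0,0,0.62,0.92,0,0,0,0,0,0,0,0,0], jaw=0)

```text
time: 10.25
eef_pos: [0.5164, -0.1831, 0.0901]
tcp_rot: [0.565, 0.425, -0.565, 0.425]
contact_force: [-0.3, 0.2, 0.1]
opening: -0.0
```

```bash
python3 look.py 5
```

```text
t 10.25 tcp [ 0.5164 -0.1831  0.0901] jig [ 0.0147 -0.1722] yaw_y-jig 0.0003837658683877865 F [-0.3  0.2  0.1] tip 0.014 op -3.347681945344229e-05
```

View pics/side5c.png

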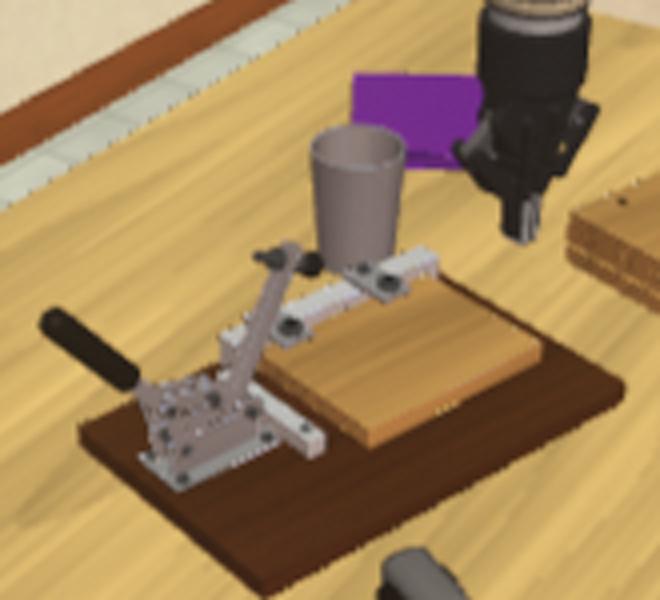

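View pics/top5c.png

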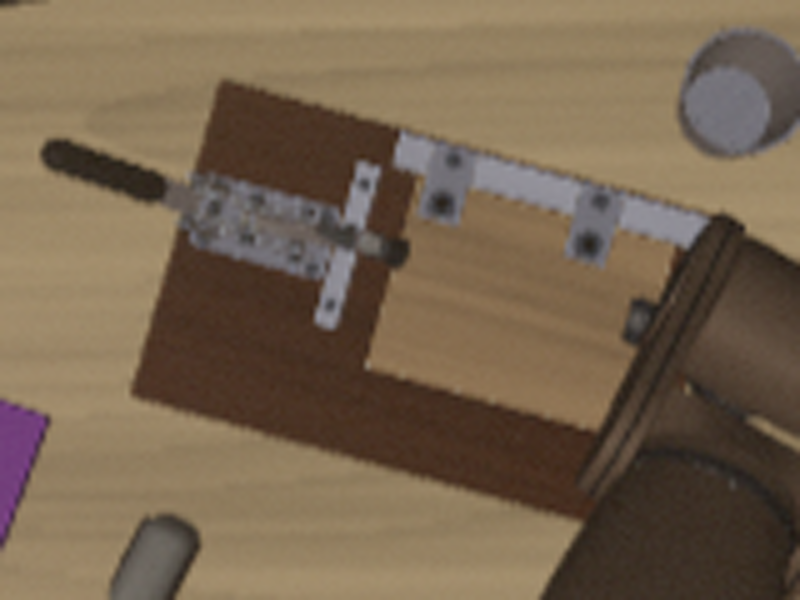

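move_arm(commands=[0.8,0,0,0,0.8,0,0,0,0.5,0,0,0,0,0,0,0,0,0,-0.2,0,0,0,-0.2,0,0,0,-0.2,0,0,0,-0.1,0,0,0,-0.1,0,0,0,-0.1,0,0,0,-0.1,0,0,0,-0.1,0,0,0,-0.1,0,0,0,-0.1,0])

```text
time: 12.1
eef_pos: [0.5256, -0.1522, 0.0378]
tcp_rot: [-0.565, -0.425, 0.565, -0.425]
contact_force: [-0.9, -0.9, -0.1]
opening: -0.0
```

```bash
python3 look.py 6
```

```text
t 12.1 tcp [ 0.5256 -0.1522  0.0378] jig [ 0.0148 -0.14  ] yaw_y-jig 0.00041135954588633616 F [-0.9 -0.9 -0.1] tip 0.014 op -2.123965381616874e-05
```

View pics/side6c.png

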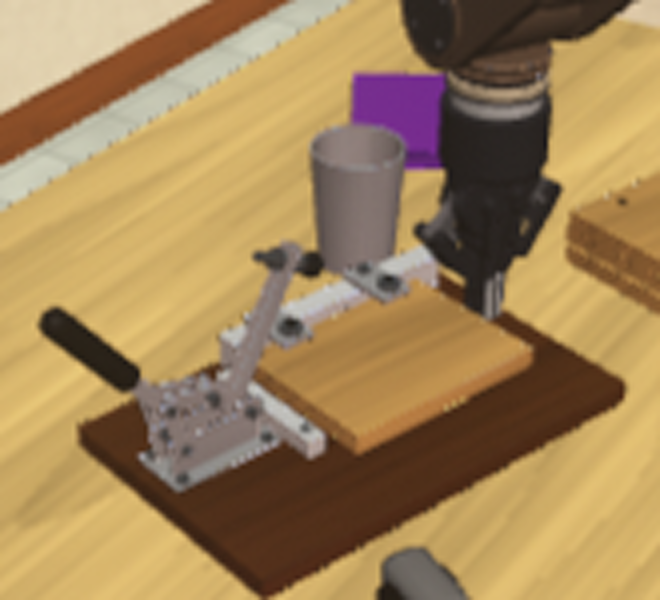

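View pics/top6c.png

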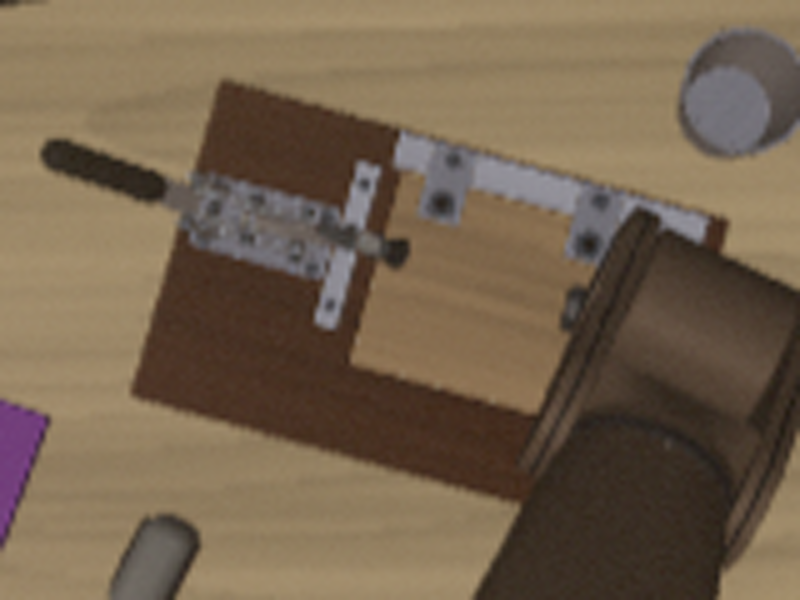

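move_arm(commands=[0,0,-0.05,0,0,0,-0.05,0,0,0,-0.05,0,0,0,-0.05,0,0,0,-0.05,0,0,0,-0.05,0,0,0,-0.05,0])

```text
time: 13.08
eef_pos: [0.528, -0.1437, 0.0378]
tcp_rot: [-0.565, -0.425, 0.565, -0.425]
contact_force: [-0.3, -0.7, -0.7]
opening: -0.001
```

move_arm(commands=[0,0,-0.05,0,0,0,-0.05,0])

```text
time: 13.32
eef_pos: [0.5287, -0.1414, 0.0378]
tcp_rot: [-0.565, -0.425, 0.565, -0.425]
contact_force: [-0.4, -0.6, -0.4]
opening: 0.001
```

move_arm(commands=[0,0,-0.05,0,0,0,-0.05,0])

```text
time: 13.58
eef_pos: [0.5291, -0.1394, 0.0378]
tcp_rot: [-0.565, -0.425, 0.566, -0.425]
contact_force: [-3.5, -4.7, 0.9]
opening: -0.005
```

```bash
python3 look.py 7
```

```text
t 13.575 tcp [ 0.5291 -0.1394  0.0378] jig [ 0.0147 -0.1268] yaw_y-jig 0.0015097089540589415 F [-3.5 -4.7  0.9] tip 0.014 op -0.00467180714173521
```

View pics/side7c.png

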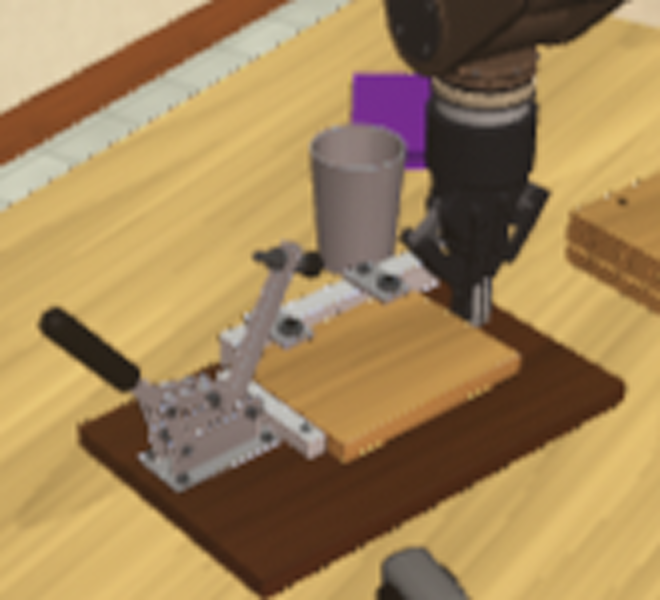

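View pics/top7c.png

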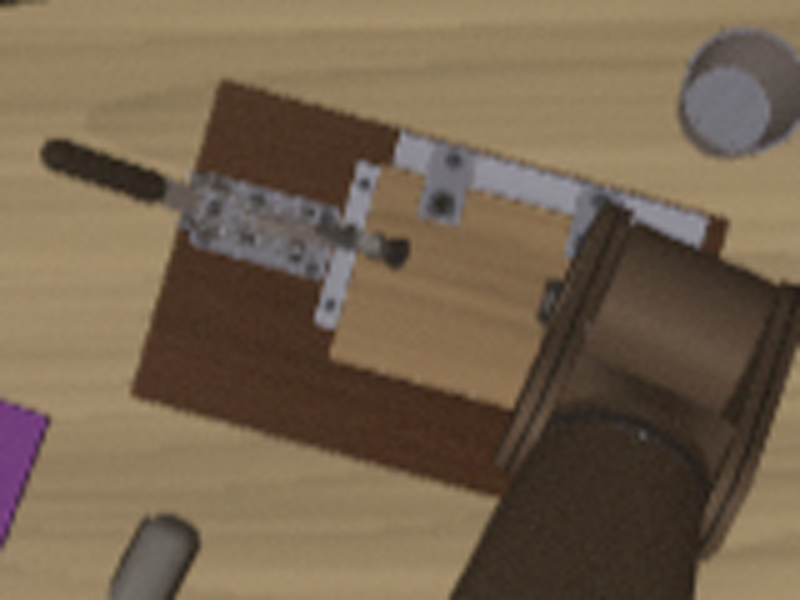

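move_arm(commands=[0,0,-0.04,0,0,0,0,0])

```text
time: 13.92
eef_pos: [0.529, -0.1392, 0.0378]
tcp_rot: [-0.564, -0.425, 0.566, -0.425]
contact_force: [-3.4, -6.8, 1.1]
opening: 0.0
```

move_arm(commands=[0,0,0.2,0,0,0,0.3,0,-0.8,0,0,0,-0.8,0,0,0,-0.5,0,0,0,0,0,0,0])

```text
time: 14.68
eef_pos: [0.5269, -0.1504, 0.0914]
tcp_rot: [0.566, 0.424, -0.565, 0.426]
contact_force: [-0.7, 1.2, 0.2]
opening: 0.003
```

```bash
python3 look.py 8
```

```text
t 14.675 tcp [ 0.5269 -0.1504  0.0914] jig [ 0.0156 -0.1379] yaw_y-jig 0.0004107199582051857 F [-0.7  1.2  0.2] tip 0.014 op 0.002945987809632612
```

View pics/top8c.png

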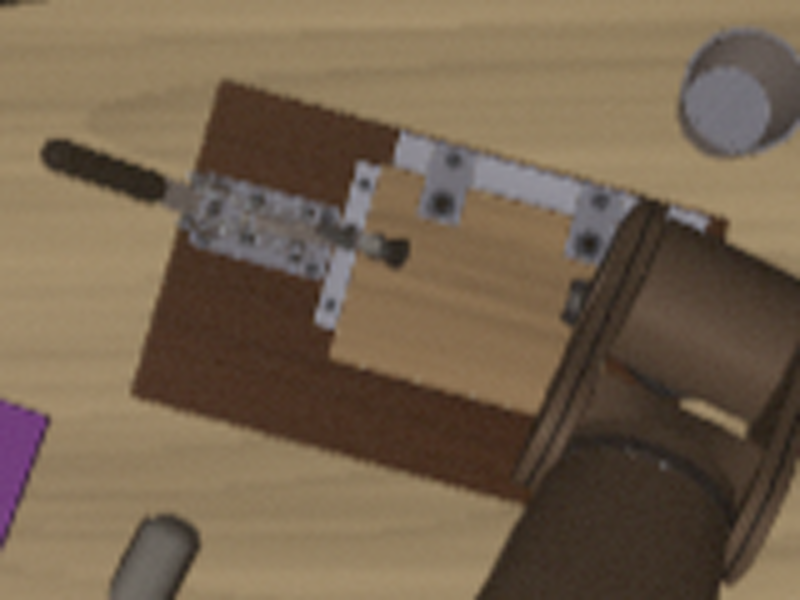

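View pics/side8c.png

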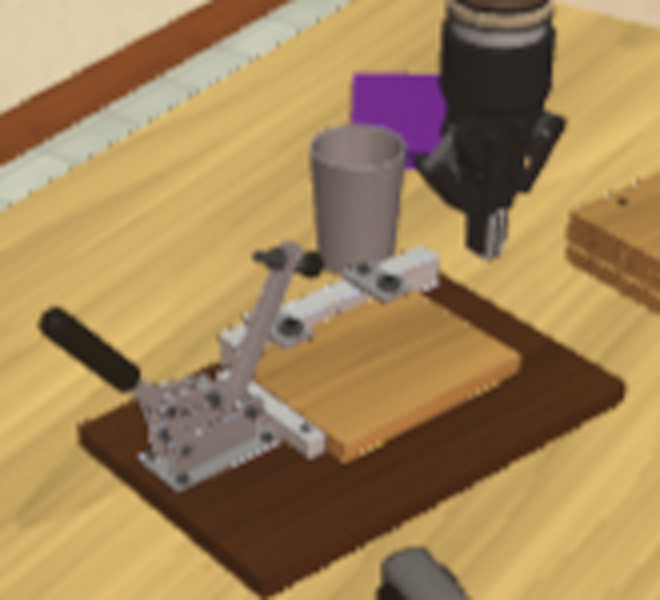

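move_arm(commands=[0,-1,-0.3,0,0,-1,-0.8,0,0,-1,-1,0,0,-1,-1,0,0,0,-1,0,0.8,0,0,0,0.8,0,0,0,0.5,0,0,0,0,0,0,0,0,0.2,0,0,0,0.2,0,0,0,0.2,0,0,0,0.2,0,0,0,0.1,0,0])

```text
time: 16.52
eef_pos: [0.4807, -0.0302, 0.038]
tcp_rot: [0.565, 0.425, -0.565, 0.425]
contact_force: [-0.9, -0.2, -0.2]
opening: 0.004
```

```bash
python3 look.py 9
```

```text
t 16.525 tcp [ 0.4807 -0.0302  0.038 ] jig [-0.0622 -0.0354] yaw_y-jig 0.0005061949485355988 F [-0.9 -0.2 -0.2] tip 0.014 op 0.004102413103086888
```

View pics/side9c.png

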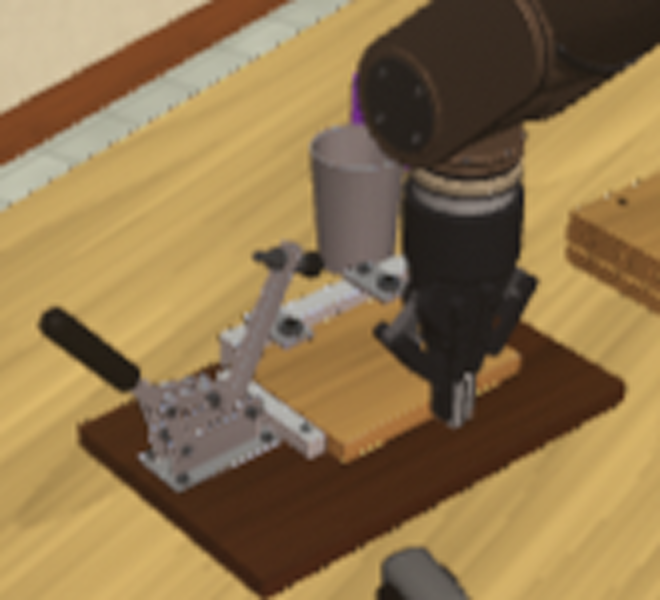

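move_arm(commands=[0,0.05,0,0,0,0.05,0,0,0,0.05,0,0])

```text
time: 17.0
eef_pos: [0.4838, -0.0311, 0.0378]
tcp_rot: [-0.565, -0.425, 0.565, -0.425]
contact_force: [0.6, 0.3, -0.6]
opening: -0.001
```

move_arm(commands=[0,0.04,0,0,0,0.04,0,0])

```text
time: 17.25
eef_pos: [0.4848, -0.0314, 0.0376]
tcp_rot: [-0.565, -0.426, 0.566, -0.424]
contact_force: [-3.7, 1.1, 3.0]
opening: 0.004
```

move_arm(commands=[0,0.05,0,0,0,0.04,0,0,0,0,0,0])

```text
time: 17.62
eef_pos: [0.485, -0.0313, 0.037]
tcp_rot: [-0.563, -0.427, 0.567, -0.422]
contact_force: [-9.6, 2.3, 6.5]
opening: 0.003
```

```bash
python3 look.py 10
```

```text
t 17.625 tcp [ 0.485  -0.0313  0.037 ] jig [-0.0578 -0.0352] yaw_y-jig 0.000940472996046493 F [-9.6  2.3  6.5] tip 0.014 op 0.0028530429580126177
```

View pics/top10c.png

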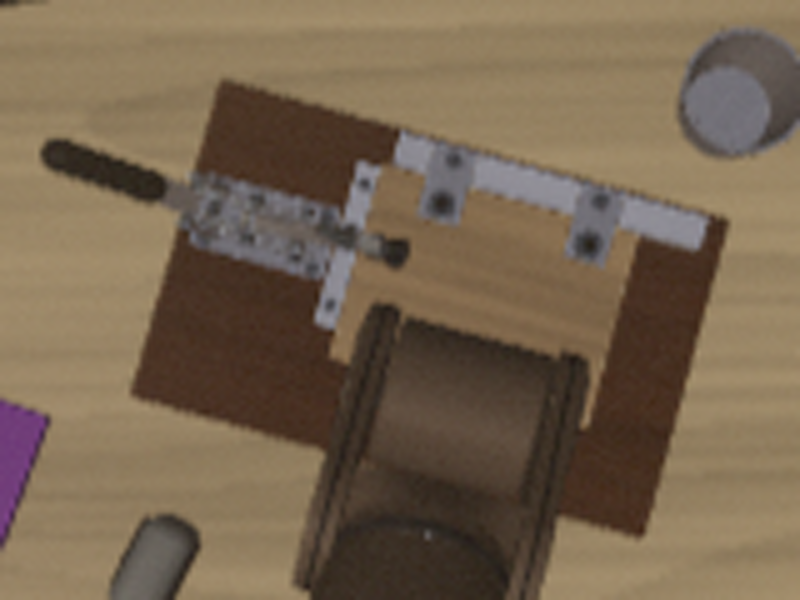

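move_arm(commands=[0,-0.2,0,0,0,-0.3,0,0,-1,0,0,0,-1,0,0,0,-1,0,0,0,-1,0,0,0,-1,0,0,0,-1,0,0,0,-1,0,0,0,-0.9,0,0,0,0,0,0,0])

```text
time: 19.1
eef_pos: [0.477, -0.0292, 0.2375]
tcp_rot: [0.566, 0.423, -0.564, 0.426]
contact_force: [-0.6, 0.8, 1.1]
opening: -0.001
```

move_arm(commands=[0,0.4,-1,0,0,0.4,-1,0,0,0.4,-1,0,0,0.4,-1,0,0,0.4,-1,0,0,0.4,-1,0,0,0.4,-1,0,0,0.4,-1,0,0,0.3,-0.9,0,0,0,0,0])

```text
time: 20.35
eef_pos: [0.6215, 0.1614, 0.2333]
tcp_rot: [-0.564, -0.426, 0.566, -0.425]
contact_force: [-1.6, -0.5, -0.8]
opening: 0.001
```

```bash
python3 look.py 11
```

```text
t 20.35 tcp [0.6215 0.1614 0.2333] jig [0.0196 0.1879] yaw_y-jig 0.002152815385692286 F [-1.6 -0.5 -0.8] tip 0.014 op 0.0011282682948271098
```

View pics/side11c.png

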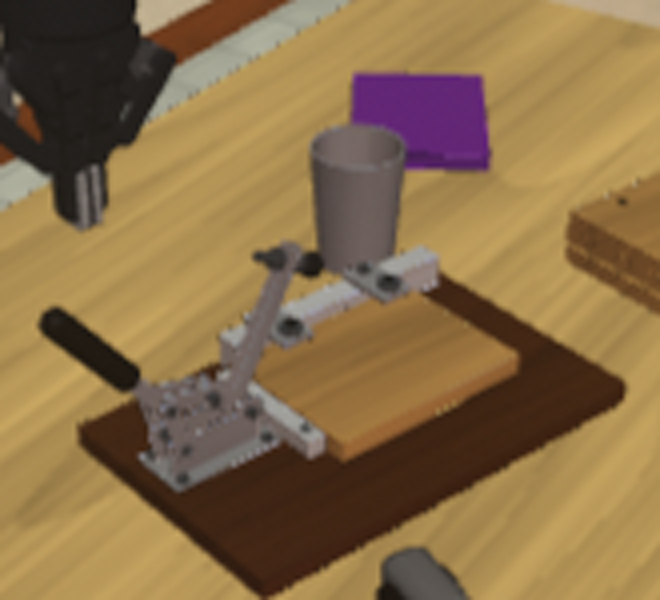

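View pics/top11.png

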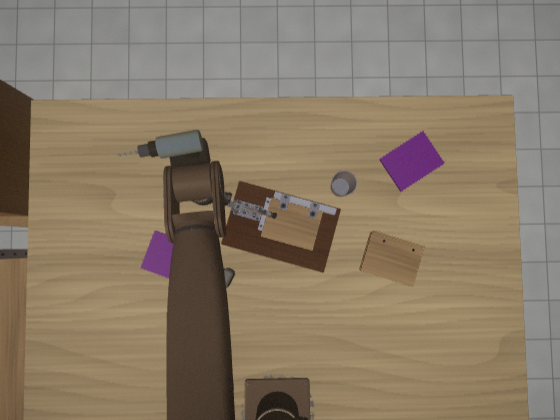

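```bash
python3 - <<'E'
from h import *
for z in(.3,.4): print(z,unproj("top",(195,162),z), unproj("top",(222,165),z))
q=proj("side",body(J,[(.0196,.1879,.219),(.018,.213,.162),(.018,.168,.104),(.0196,.1879+.0145,.164)])); print(np.round((q-[195,145]+.5)*4))
E
```

```text
0.3 [0.69546885 0.18864438 0.3       ] [0.68726468 0.12294537 0.3       ]
0.4 [0.67751192 0.17105877 0.4       ] [0.67000971 0.11098113 0.4       ]
[[ 81. 222.]
 [ 52. 323.]
 [122. 377.]
 [ 66. 312.]]
```

move_arm(commands=[0.6,0,0,0,0.6,0,0,0,0.4,0,0,0,0.2,0,0,0,0.2,0,0,0,0.2,0,0,0,0.2,0,0,0])

```text
time: 21.32
eef_pos: [0.622, 0.1606, 0.1754]
tcp_rot: [0.565, 0.425, -0.565, 0.425]
contact_force: [-0.0, -0.1, -0.6]
opening: 0.001
```

```bash
python3 look.py 12
```

```text
t 21.325 tcp [0.622  0.1606 0.1754] jig [0.0203 0.1873] yaw_y-jig 0.0005741763969434599 F [-0.  -0.1 -0.6] tip 0.014 op 0.0011614090644057186
```

View pics/side12c.png

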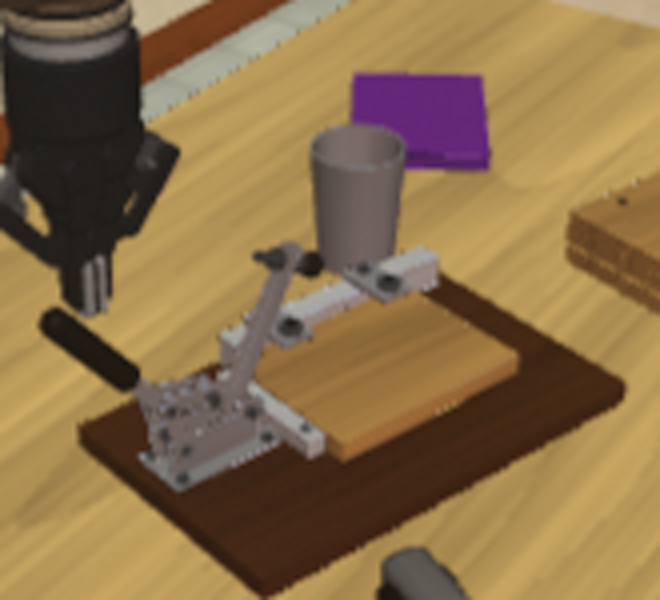

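move_arm(commands=[0.15,0,0,0,0.15,0,0,0,0.15,0,0,0,0.15,0,0,0,0.15,0,0,0])

```text
time: 22.05
eef_pos: [0.6234, 0.1603, 0.1592]
tcp_rot: [0.566, 0.424, -0.564, 0.426]
contact_force: [-0.7, -0.4, 7.8]
opening: 0.008
```

move_arm(commands=[0.15,0,0,0,0.15,0,0,0,0.15,0,0,0,0.15,0,0,0])

```text
time: 22.55
eef_pos: [0.6236, 0.1598, 0.145]
tcp_rot: [0.566, 0.424, -0.564, 0.427]
contact_force: [-2.0, -4.7, 8.6]
opening: -0.001
```

```bash
python3 look.py 13
```

```text
t 22.55 tcp [0.6236 0.1598 0.145 ] jig [0.0221 0.1869] yaw_y-jig 0.0011594825638780448 F [-2.  -4.7  8.6] tip 0.014 op -0.0005722418360773654
```

View pics/side13c.png

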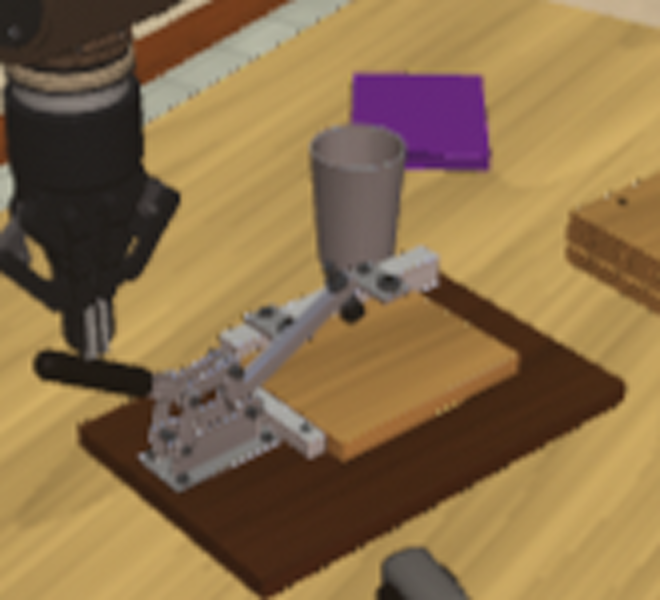

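move_arm(commands=[0.15,0,0,0,0.15,0,0,0,0.15,0,0,0,0.15,0,0,0,0.15,0,0,0,0.15,0,0,0,0.15,0,0,0,0.15,0,0,0,0.15,0,0,0,0.15,0,0,0])

```text
time: 23.9
eef_pos: [0.6222, 0.1608, 0.1043]
tcp_rot: [0.566, 0.425, -0.565, 0.425]
contact_force: [1.0, -3.2, 4.2]
opening: 0.001
```

```bash
python3 look.py 14
```

```text
t 23.9 tcp [0.6222 0.1608 0.1043] jig [0.0205 0.1875] yaw_y-jig 0.0005876410983537972 F [ 1.  -3.2  4.2] tip 0.014 op 0.0010977135472434235
```

View pics/side14c.png

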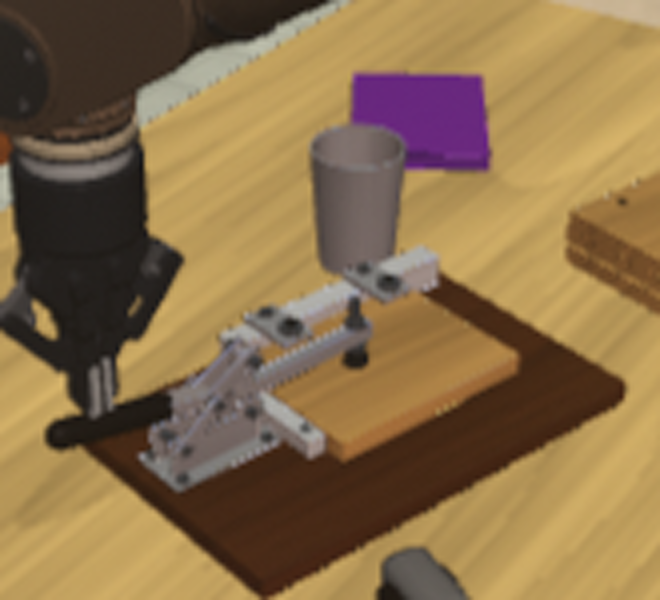

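move_arm(commands=[0.15,0,0,0,0.15,0,0,0,0.15,0,0,0,0.15,0,0,0,0.15,0,0,0,0.1,0,0,0])

```text
time: 24.75
eef_pos: [0.6215, 0.1607, 0.0822]
tcp_rot: [-0.565, -0.425, 0.565, -0.425]
contact_force: [0.4, 0.3, -0.3]
opening: -0.004
```

move_arm(commands=[0.1,0,0,0,0.1,0,0,0])

```text
time: 25.0
eef_pos: [0.6219, 0.1606, 0.0778]
tcp_rot: [0.565, 0.425, -0.565, 0.425]
contact_force: [-0.6, 0.3, -0.3]
opening: -0.001
```

```bash
python3 look.py 15
```

```text
t 25.0 tcp [0.6219 0.1606 0.0778] jig [0.0202 0.1872] yaw_y-jig 0.0004933453426595458 F [-0.6  0.3 -0.3] tip 0.014 op -0.0007918802654859588
```

View pics/side15c.png

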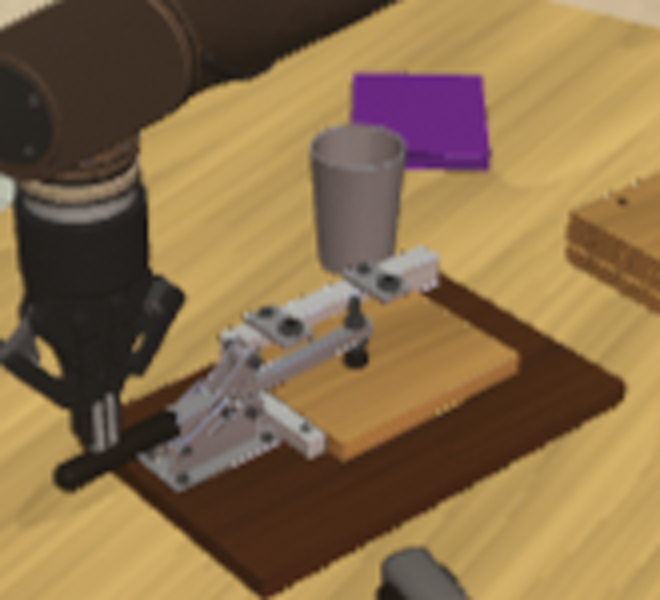

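move_arm(commands=[0.08,0,0,0,0.08,0,0,0])

```text
time: 25.35
eef_pos: [0.6222, 0.1606, 0.0747]
tcp_rot: [0.565, 0.425, -0.565, 0.425]
contact_force: [-2.1, -1.1, 6.4]
opening: 0.003
```

```bash
python3 - <<'E'
from h import *
q=proj("side",body(J,[(.018,.212,.050),(.018,.139,.055),(.018,.213,.162)])); print(np.round((q-[195,145]+.5)*4))
E
```

```text
[[ 67. 477.]
 [164. 424.]
 [ 52. 323.]]
```

Resistance returned at tip z of about 0.06 m, the shut height. The handle end at (68,478) matches the predicted shut position (67,477). Retreating straight up.

move_arm(commands=[-0.3,0,0,0,-0.6,0,0,0,-1,0,0,0,-1,0,0,0,-1,0,0,0,-1,0,0,0,-1,0,0,0,-1,0,0,0,0,0,0,0,0,0,0,0])

```text
time: 26.6
eef_pos: [0.6213, 0.1605, 0.2457]
tcp_rot: [-0.565, -0.425, 0.566, -0.425]
contact_force: [0.4, 0.5, -0.3]
opening: 0.001
```

```bash
python3 look.py 16
```

```text
t 26.6 tcp [0.6213 0.1605 0.2457] jig [0.0197 0.187 ] yaw_y-jig 0.0005009095296004684 F [ 0.4  0.5 -0.3] tip 0.014 op 0.0014480346364471684
```

View pics/side16c.png

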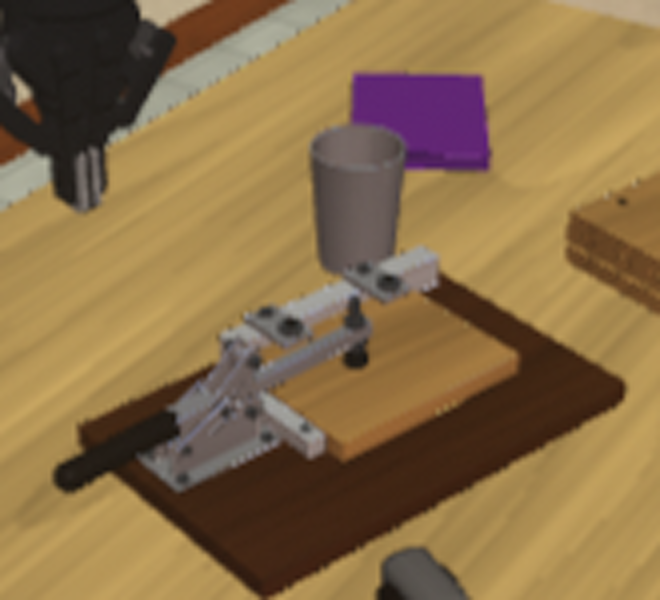

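View pics/top16c.png

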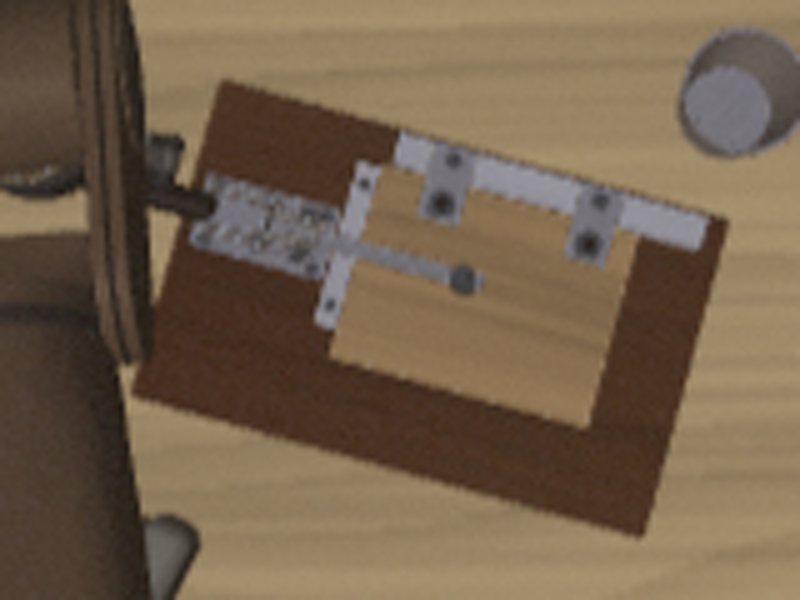

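View pics/side16.png

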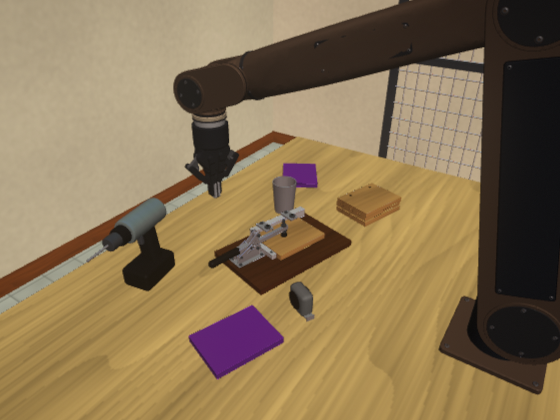

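```bash
python3 -c "
from plant import ctrl
print(ctrl.sign_off())"
```

```text
the job is handed in; nothing more can be done
None
```

I seated the divider against the fence and the end stop, snapped the toggle clamp shut on it, and handed the job in at about 26.6 s. No verdict came back, so success is judged only from my own checks below.

**What I did**
- Pushed the divider to the fence with spread fingertips until the force rose to about 10 N.
- Pushed it along the fence to the end stop with closed fingertips, to about 7 N.
- Nudged it once more against the fence. It was in contact at the same place as before, within about 0.2 mm.
- Pressed the clamp handle down. The force peaked near 10 N, fell to zero as the handle passed dead centre, and came back at about 6 N against the shut stop.
- Backed straight up, clear of everything.

**What the last checks showed**
- **Handle:** it stays shut with the robot away. Its end is at (68,478) in the enlarged side picture, against (67,477) predicted for shut.
- **Foot and divider:** the foot stands on the divider, and no gap shows at the fence or the stop. The angle against the jig, read from its edges in the picture, is about 0.008 rad.
- **Bystanders:** the tin, tape, drill and stack look unmoved in the pictures.

**What disagreed or stayed unmeasured**
- The two cameras put the jig about 5 to 7 mm apart. I worked from the top camera, and the contact positions agreed with it to within about 2 mm.
- I could not measure the foot force or the joint angle directly.

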